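# Unlatch the service chest by its pop-out T-handle

### The job

The grey service chest on the bench is latched shut. Gently press the round push-button beside the folded T-handle on its lid so that the handle pops out, then grip the handle and turn it counter-clockwise until you feel it come up against its rubber stop (it sits somewhere different on every chest and must not be forced), and let go and back away upwards so that the lid springs ajar. Leave the other things on the bench and on the lid where they are.

Things in the scene. Friction and masses are not known exactly. Their poses are not given: they have to be found in the camera images.
- chest: Fixed grey steel chest, 250 x 340 x 140 mm (x, y, z), shut by a 12 mm lid (upper face 152 mm above the bench). Origin: centre of its underside. x points from the front (latch side, nearer the robot) to the hinge side, z up. The lid is hinged along its +x edge.
- latch (a point): Middle of the flat top of the bare steel latch housing on the lid, on the handle's axis: 166 mm above the bench, at x = -70 mm, y = 0 of the chest; axes as the chest's. Housing 64 mm (x) by 190 mm (y), 14 mm high. In its middle a slot (20 x 96 mm) with the folded T-handle; at y = +72 mm the push-button; at y = -72 mm only a flush brass key cylinder that does nothing.
- handle_top (a point): Centre of the upper face of the T-handle's bar, on its turning axis. Dark steel bar, 80 mm long (this point's y), 16 mm wide (x), 16 mm high, on a 13 mm round stem; z up. Folded: 4 mm above the housing (170 mm above the bench); popped out: 34 mm above it (200 mm), bar's underside 18 mm above it. Grip it across the middle (fingers close along x), opened about 45 mm: the button is near.
- button: Round dark steel push-button, 20 mm across, 9 mm proud of the housing. Origin: centre of its upper face; z up; pressed straight down. Spring: 2 N to start, 5 N at its end stop 7 mm down; the handle is let go at about 5 mm. Breaks above 20 N. The popped-out bar's end is 32 mm from the button's centre.
- handle (a joint): How far the T-handle has popped out, m: 0 folded, 0.030 fully out. Caught until the button is pressed, then a spring (10 N, 5 N when out) lifts it. Folded, the slot keeps it from turning.
- spindle (a joint): Turn of the T-handle, rad: 0 latched (bar along chest y), growing counter-clockwise from above. Friction about 0.12 N m; it meets a rubber stop somewhere from 0.75 to 1.45 rad, different on every chest and unseen; from there the moment rises by 4 N m per rad. The latch lets go only just before the stop (in the last 0.06 rad); while the handle is firmly held the lid hardly moves.
- buffer (a joint): Compression of the hidden rubber stop by the turned handle, m, at 40 mm from the axis: 0 untouched, 2500 N/m (0.1 N m of handle moment per mm). It tears beyond 0.005 (0.5 N m on top of the friction).
- lid (a joint): Opening of the lid, rad: 0 shut, 0.14 ajar, as far as its gas spring lifts it. Once unlatched and let go it rises by itself in about a second (the handle by 27 mm), pushing up with about 7 N at the handle.
- seal_ring: Steel ring, 52 mm across, 12 mm high, lying on the lid near the hinge; to be left alone. Origin: centre of its underside.
- plug: Brass screw plug, 32 mm across, 26 mm high, standing on the lid near the hinge; to be left alone. Origin: centre of its underside.
- spanner: Steel spanner, 170 mm long, lying on the bench in front of the chest; to be left alone.
- grease: Jar of grease, 84 mm across, 85 mm high, beside the chest; to be left alone. Origin: centre of its underside.
- cap: Plastic cap, 56 mm across, 26 mm high, beside the chest; to be left alone. Origin: centre of its underside.
- union: Pipe union, 42 mm across, 66 mm high, upright beside the chest; to be left alone. Origin: centre of its underside.
- spray: Spray can, 52 mm across, 170 mm high, beside the chest towards the hinge; to be left alone. Origin: centre of its underside.

How it is judged:
By the outcome, as a careful person would: the job done as asked, in the order asked, and still so for the second after the job is handed in, with the robot touching nothing.
It also fails if it takes over 64 s, if anything falls off the work surface, if the arm or the gripper's body presses on something with over 40 N, if the wrist force passes 120 N, or if a joint passes its speed limit or range.

### The arm

A 6-joint arm with a two-finger parallel gripper is mounted at the origin on the work surface. World frame = base frame: x ahead of the robot, y to its left, z up, the work surface at z = 0. Lengths are in m, angles in degrees, forces in N, time in s.
With the tool pointing down it reaches from about 0.4 to 0.825 m from the base axis. Payload 7 kg.
Tool frame: the origin (TCP) lies between the finger pads; the fingertips stand 22 mm ahead of it and the grasp point (between the pads) lies 3 mm ahead of it; z points along the fingers, y is the line along which they close (so a half turn about z gives the same grasp; the last joint's range is limited). The gripper opens to 88 mm and grips with 3 to 60 N. Pads are 19 mm wide; open, the fingers measure 130 mm over their backs; the gripper's body (78 mm by 193 mm) begins 47 mm behind the grasp point.
Start: joints at [85.033, 20.546, 0.682, 0, -70.136, -16.507], TCP at [0.247, 0.628, 0.249] pointing down, gripper open.
Joint ranges: [-176.03, 176.03], [-82.01, 121.73], [-58.28, 71.71], [-173.87, 95.51], [-174.79, -0.11], [-173.66, 173.66]. Speed limits (degrees/s): [136.94, 136.94, 172.46, 180, 180, 180].

### API

Orientations are given as [roll, pitch, yaw] about the fixed x, y, z axes, in that order (R = Rz(yaw) Ry(pitch) Rx(roll)).
In Python, from plant import ctrl gives the robot as it stands.
- The arm moves only by the tool apply_moves, never from a script. Its argument "targets" is a list of rows, each an object with "travel": the shift along the tool's x, y, z in mm, a list of three; "roll": the turn about the tool's z in degrees; "jaw": the finger opening in mm, from 0 to 87.6. In form: [{"travel": [tx, ty, tz], "roll": roll, "jaw": jaw}, ...]. A call has 1 to 10 rows; each row shifts and turns the commanded pose from where the row before left it, along the tool's axes as they then stand; what a row does not reach is not made up. A row lasts 1/10 s, in which the tool goes at most 50 mm and 8.59 degrees, less where a joint would pass 70% of its speed; a pose out of reach is approached as far as the arm can. A call with a gripper value outside its range is refused whole. The fingers move at their own pace and stop on an object; the grip force is fixed at half the most. Time passes only in rows, so rows that do not move let the fingers close. It gives the time, the measured TCP pose, the force, the opening and the grip force at its end, in the units of the state.
- ctrl.get_obs(): the state, without advancing time (a new reading comes with each control period).
- ctrl.snapshot(name): name is "scene" or "top"; returns the picture (400x640x3 uint8, red, green, blue); there is no depth.
- ctrl.calibration(name): a dict with "K" (3x3 intrinsics, pixels), "extrinsics" (4x4, takes a point from camera to world coordinates). Camera axes: x right, y down, z forward; pixel columns grow to the right and rows downward; lengths in m; the calibration is good to about 2 mm. A picture is of the moment at which its call begins. calibration takes no time and is no camera call.
- ctrl.close_job(): hands the job in; it is judged then, once.
The state is a dict: "clock": time; "joint_pos": joint angles; "qvel": joint speeds; "tau": joint torques, N m; "tool_pos": TCP position; "orientation": TCP orientation; "force": force on the tool from outside, world axes, zero at the start; "moment": the same for the moment, N m; "opening": finger opening in m; "gripper_force": force on a finger pad.
Only numpy, scipy, OpenCV 4.12 (cv2) and the standard library are available. Lean on these libraries where they do the work, as an engineer would, in place of code of your own. Each camera call takes 0.05 s, during which the arm holds its last target. There are 200 camera calls.

## Working session

There is one attempt and no reset: what is moved stays moved. The work goes in short steps, Python scripts to look and compute and a tool call to move; the robot and the scene stay as the last step left them, time stands still between calls to the robot, and variables do not carry over. Pictures are saved under pics/ and viewed, at most 10 in all, crops included, and the job is handed in when it is done.

Besides the shell and the picture viewer there is one more tool, called after "Call:" as name(argument=value, ...) on one line, values as JSON. apply_moves: Moves the arm, as the interface text tells. Its arguments: {"type":"object","properties":{"targets":{"type":"array","items":{"type":"object","properties":{"travel":{"type":"array","items":{"type":"number"}},"roll":{"type":"number"},"jaw":{"type":"number"}}}}},"required":["targets"]}

```bash
mkdir -p pics
python3 - <<'E'
from plant import ctrl
import cv2
for n in("scene","top"):
    cv2.imwrite(f"pics/{n}0.png",ctrl.snapshot(n)[:,:,::-1]); c=ctrl.calibration(n); print(c["K"],c["extrinsics"])
o=ctrl.get_obs(); print(o)
E
```

```text
[[509.33238934   0.         321.22381133]
 [  0.         509.33238934 205.958833  ]
 [  0.           0.           1.        ]] [[-0.80573983  0.47812622 -0.34954061  0.96780527]
 [ 0.59216173  0.63907277 -0.49084669  0.55259784]
 [-0.01130479 -0.60247931 -0.79805444  0.95937364]
 [ 0.          0.          0.          1.        ]]
[[402.08590576   0.         322.99481043]
 [  0.         402.08590576 197.7683624 ]
 [  0.           0.           1.        ]] [[ 0.04415091 -0.97699385  0.20864734  0.40500503]
 [-0.99902408 -0.04291365  0.01045522  0.05023541]
 [-0.00126087 -0.20890533 -0.97793506  0.90823863]
 [ 0.          0.          0.          1.        ]]
{'clock': 0.1, 'joint_pos': array([ 8.50304971e+01,  2.05858733e+01,  6.38964837e-01, -1.71901193e-02,
       -7.01348761e+01, -1.65055884e+01]), 'qvel': array([-0.00838509, -0.21594652,  0.12539824,  0.10590861, -0.00626911,
        0.01367723]), 'tau': array([-2.18581285e-03, -5.84163201e+01,  2.93749791e+01,  7.01555282e+00,
        1.01801095e-02, -4.25611256e-05]), 'tool_pos': array([0.24700737, 0.6277521 , 0.24773408]), 'orientation': array([ 1.79916994e+02, -7.74295616e-03, -2.14809386e+01]), 'force': array([-0.59054542, -0.42319634, -0.61324251]), 'moment': array([ 0.00217709,  0.04658923, -0.0320164 ]), 'gripper_force': 0.0, 'opening': 0.08770283944320716}
```

View pics/top0.png

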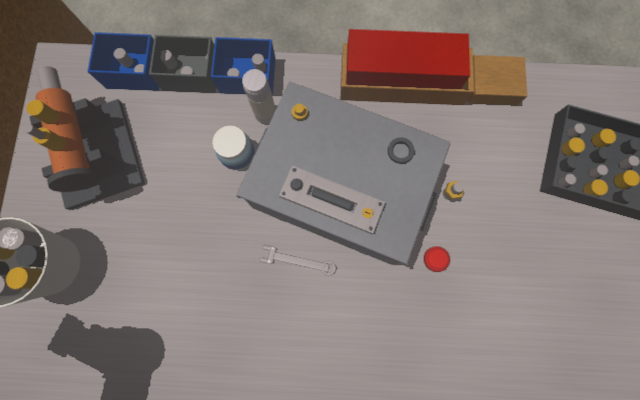

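View pics/scene0.png

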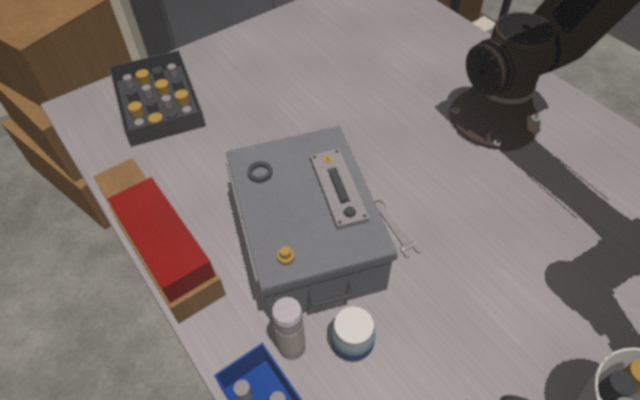

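The top view shows the button near (296,184), the bar near (332,198) and the brass key near (368,212). In the scene view the button is near (349,211) and the bar near (338,185). The next step is to refine these with masks and cast rays.

```bash
cat > h.py <<'E'
import numpy as np,cv2
from plant import ctrl
def ray(n,u,v):
    c=ctrl.calibration(n);E=c["extrinsics"]
    return E[:3,3],E[:3,:3]@np.linalg.solve(c["K"],[u,v,1.])
def onz(n,u,v,z):
    o,d=ray(n,u,v);return o+d*(z-o[2])/d[2]
def dark(im,x0,y0,x1,y1,t):
    g=cv2.cvtColor(im,cv2.COLOR_BGR2GRAY)[y0:y1,x0:x1]
    n,l,s,c=cv2.connectedComponentsWithStats((g<t).astype(np.uint8))
    return [(s[i,4],*np.round(c[i]+[x0,y0],1)) for i in range(1,n) if s[i,4]>25],np.percentile(g,[2,10,30,60,90])
E
python3 - <<'E'
from h import *
T=cv2.imread("pics/top0.png");S=cv2.imread("pics/scene0.png")
for n,im,box in(("top",T,(282,170,385,228)),("scene",S,(312,150,366,224))):
    for t in(60,75,90):
        r,p=dark(im,*box,t)
        print(n,t,p)
        for a,u,v in r: print(a,u,v,onz(n,u,v,.175).round(4),onz(n,u,v,.170).round(4))
    y=cv2.inRange(cv2.cvtColor(im,cv2.COLOR_BGR2HSV),(12,120,100),(35,255,255))
    k=np.zeros_like(y);k[box[1]:box[3],box[0]:box[2]]=1
    v,u=np.nonzero(y*k);print("key",len(u),u.mean(),v.mean(),onz(n,u.mean(),v.mean(),.166).round(4))
a=T[165:235,275:395];b=S[140:235,300:380]
a=cv2.resize(a,(600,350),interpolation=2)
b=cv2.resize(b,None,fx=2.6,fy=2.6);o=np.zeros((600,600,3),np.uint8);o[:350]=a;o[352:352+b.shape[0],:b.shape[1]]=b[:248]
cv2.imwrite("pics/c0.png",o)
E
```

```text
top 60 [ 75.  89. 130. 146. 158.]
top 75 [ 75.  89. 130. 146. 158.]
62 337.0 204.0 [0.5508 0.0315 0.175 ] [0.5518 0.0314 0.17  ]
top 90 [ 75.  89. 130. 146. 158.]
92 296.8 184.5 [0.5847 0.1083 0.175 ] [0.586  0.1087 0.17  ]
387 331.5 198.3 [0.5611 0.0422 0.175 ] [0.5622 0.0421 0.17  ]
158 295.3 221.8 [0.514 0.107 0.175] [0.5147 0.1074 0.17  ]
key 79 367.34177215189874 212.60759493670886 [ 0.5386 -0.026   0.166 ]
scene 60 [ 76.  94. 126. 143. 150.]
scene 75 [ 76.  94. 126. 143. 150.]
47 339.3 193.2 [0.5772 0.0661 0.175 ] [0.5747 0.063  0.17  ]
scene 90 [ 76.  94. 126. 143. 150.]
274 338.2 186.0 [0.5678 0.0503 0.175 ] [0.5653 0.0471 0.17  ]
77 349.1 212.1 [0.5903 0.1139 0.175 ] [0.5879 0.1111 0.17  ]
key 29 327.13793103448273 159.0 [ 0.5373 -0.0274  0.166 ]
```

View pics/c0.png

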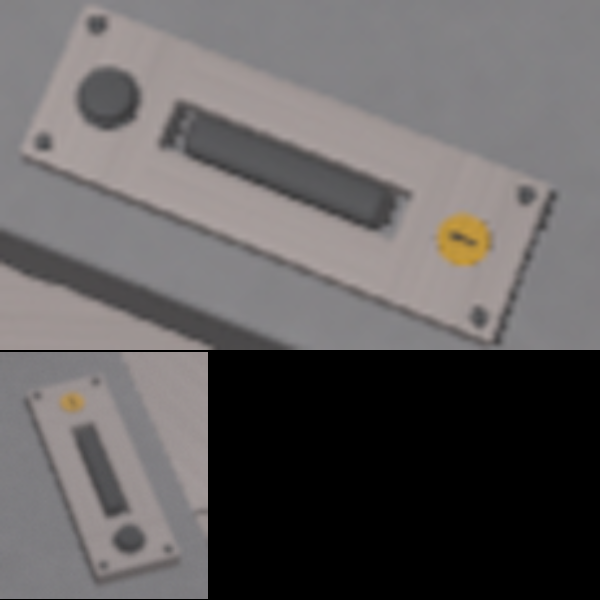

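The crop shows the button at about (296.8,184) and the housing screws at the corners of the top view. I'll fit the latch frame from those.

Run:
```python
from h import *
p=[onz("top",275+u/5,165+v/5,.166)[:2] for u,v in((96,24),(43,142),(526,195),(479,317))]
d=(p[0]+p[1]-p[2]-p[3])/2;print("centre",sum(p)/4,"len",np.hypot(*d),"yaw",np.degrees(np.arctan2(-d[0],d[1])))
# two-view rays
def tri(a,b):
    A=[];B=[]
    for n,(u,v) in(("top",a),("scene",b)):
        o,d=ray(n,u,v);d/=np.linalg.norm(d);M=np.eye(3)-np.outer(d,d);A.append(M);B.append(M@o)
    return np.linalg.solve(sum(A),sum(B))
print(tri((296.7,184.2),(349.3,211.3)),tri((367.4,212.6),(327.1,159)))
print(onz("top",296.7,184.,.175),onz("scene",349.3,211.3,.175))
o=onz("top",400,150,.158);print("ring",o,"plug",onz("top",300,112,.165),"spray",onz("top",254,78,.17))
```

```text
centre [0.56237344 0.0414452 ] len 0.17618859135824635 yaw -19.732478602813075
[0.58640658 0.10928446 0.16951826] [ 0.53834465 -0.02600847  0.16787268]
[0.58570096 0.10859305 0.175     ] [0.58882707 0.11266123 0.175     ]
ring [ 0.6671917  -0.08808867  0.158     ] plug [0.73511258 0.11134926 0.165     ] spray [0.80181551 0.2072082  0.17      ]
```

Call:
apply_moves(targets=[{"travel": [36, 25.5, 0], "roll": 0, "jaw": 0}, {"travel": [36, 25.5, 0], "roll": 0, "jaw": 0}, {"travel": [36, 25.5, 0], "roll": 0, "jaw": 0}, {"travel": [36, 25.5, 0], "roll": 0, "jaw": 0}, {"travel": [36, 25.5, 0], "roll": 0, "jaw": 0}, {"travel": [36, 25.5, 0], "roll": 0, "jaw": 0}, {"travel": [36, 25.5, 0], "roll": 0, "jaw": 0}, {"travel": [36, 25.5, 0], "roll": 0, "jaw": 0}, {"travel": [36, 25.5, 0], "roll": 0, "jaw": 0}, {"travel": [36, 25.5, 0], "roll": 0, "jaw": 0}])

```text
clock: 1.1
tool_pos: [0.4893, 0.2573, 0.2485]
orientation: [180.0, 0.0, -21.5]
force: [0.5, 0.8, -0.3]
opening: 0.0132
gripper_force: 0.0
```

Call:
apply_moves(targets=[{"travel": [36, 25.5, 0], "roll": 0, "jaw": 0}, {"travel": [36, 25.5, 0], "roll": 0, "jaw": 0}, {"travel": [36, 25.5, 0], "roll": 0, "jaw": 0}, {"travel": [36, 25.5, 0], "roll": 0, "jaw": 0}, {"travel": [0, 0, 0], "roll": 8, "jaw": 0}, {"travel": [0, 0, 0], "roll": 8, "jaw": 0}, {"travel": [0, 0, 0], "roll": 8, "jaw": 0}, {"travel": [0, 0, 0], "roll": 8, "jaw": 0}, {"travel": [0, 0, 0], "roll": 8, "jaw": 0}, {"travel": [0, 0, 0], "roll": 8, "jaw": 0}])

```text
clock: 2.1
tool_pos: [0.5852, 0.1113, 0.2481]
orientation: [179.9, 0.0, -69.8]
force: [0.4, -1.0, -0.2]
opening: 0.0002
gripper_force: 0.0
```

Call:
apply_moves(targets=[{"travel": [0, 0, 0], "roll": 8, "jaw": 0}, {"travel": [0, 0, 0], "roll": 8, "jaw": 0}, {"travel": [0, 0, 0], "roll": 8, "jaw": 0}, {"travel": [0, 0, 0], "roll": 8, "jaw": 0}, {"travel": [0, 0, 0], "roll": 8, "jaw": 0}, {"travel": [0, 0, 0], "roll": 0, "jaw": 0}, {"travel": [0, 0, 0], "roll": 0, "jaw": 0}])

```text
clock: 2.8
tool_pos: [0.5853, 0.1114, 0.2483]
orientation: [180.0, -0.0, -109.2]
force: [0.1, -0.5, -0.6]
opening: 0.0001
gripper_force: 0.0
```

Call:
apply_moves(targets=[{"travel": [1.2, -2, 10], "roll": 0.4, "jaw": 0}, {"travel": [0, 0, 15], "roll": 0, "jaw": 0}, {"travel": [0, 0, 12], "roll": 0, "jaw": 0}, {"travel": [0, 0, 7], "roll": 0, "jaw": 0}, {"travel": [0, 0, 0], "roll": 0, "jaw": 0}, {"travel": [0, 0, 0], "roll": 0, "jaw": 0}])

```text
clock: 3.4
tool_pos: [0.5871, 0.1096, 0.2047]
orientation: [-180.0, -0.0, -109.8]
force: [-0.8, -0.4, 0.9]
opening: 0.0005
gripper_force: 0.0
```

Run:
```python
from h import *
S=ctrl.snapshot("scene")[:,:,::-1];T=ctrl.snapshot("top")[:,:,::-1]
o=np.zeros((600,800,3),np.uint8);o[:,:400]=cv2.resize(S[130:250,300:380],(400,600));o[:300,400:]=cv2.resize(T[150:240,270:390],(400,300))
cv2.imwrite("pics/c1.png",o)
```

```text
(no output)
```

View pics/c1.png

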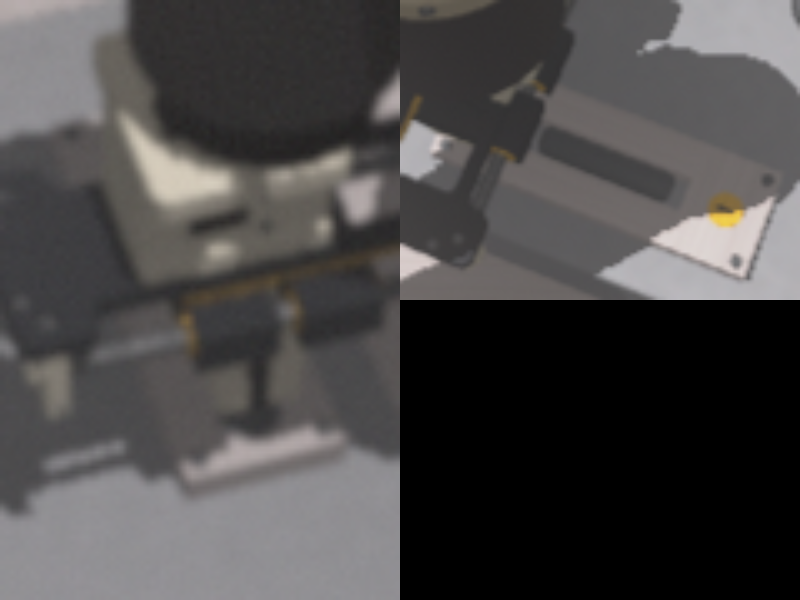

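The crop shows the closed fingertips directly over the button, at about (260,410), and the handle still folded. Now I'll press gently.

Call:
apply_moves(targets=[{"travel": [0, 0, 2], "roll": 0, "jaw": 0}, {"travel": [0, 0, 2], "roll": 0, "jaw": 0}, {"travel": [0, 0, 1], "roll": 0, "jaw": 0}, {"travel": [0, 0, 1], "roll": 0, "jaw": 0}, {"travel": [0, 0, 1], "roll": 0, "jaw": 0}, {"travel": [0, 0, 1], "roll": 0, "jaw": 0}, {"travel": [0, 0, 1], "roll": 0, "jaw": 0}, {"travel": [0, 0, 1], "roll": 0, "jaw": 0}, {"travel": [0, 0, 0], "roll": 0, "jaw": 0}])

```text
clock: 4.4
tool_pos: [0.5867, 0.1097, 0.1952]
orientation: [-180.0, 0.0, -109.9]
force: [-3.7, 0.7, 6.2]
opening: 0.0005
gripper_force: 3.2
```

Call:
apply_moves(targets=[{"travel": [0, 0, 0], "roll": 0, "jaw": 0}, {"travel": [0, 0, 0], "roll": 0, "jaw": 0}])

```text
clock: 4.6
tool_pos: [0.5868, 0.1096, 0.1953]
orientation: [-180.0, 0.0, -109.9]
force: [-3.7, 0.0, 6.3]
opening: 0.0008
gripper_force: 3.3
```

Run:
```python
from h import *
for i in range(5):
    S=ctrl.snapshot("scene");o=ctrl.get_obs();print(o["force"].round(2),o["moment"].round(2),o["tool_pos"].round(4))
o=np.zeros((600,800,3),np.uint8);S=S[:,:,::-1];T=ctrl.snapshot("top")[:,:,::-1]
o[:,:400]=cv2.resize(S[130:250,300:380],(400,600));o[:300,400:]=cv2.resize(T[150:240,270:390],(400,300))
cv2.imwrite("pics/c2.png",o)
```

```text
[-3.56  0.74  8.1 ] [ 0.33  1.32 -0.03] [0.5868 0.1097 0.1953]
[-4.85  0.62  5.71] [ 0.33  1.4  -0.02] [0.5868 0.1096 0.1954]
[-4.7   0.99  6.61] [ 0.29  1.35 -0.  ] [0.5867 0.1096 0.1953]
[-3.56  0.25  6.63] [ 0.32  1.35 -0.05] [0.5868 0.1097 0.1953]
[-4.16  0.89  7.38] [ 0.33  1.27 -0.03] [0.5867 0.1096 0.1954]
```

View pics/c2.png

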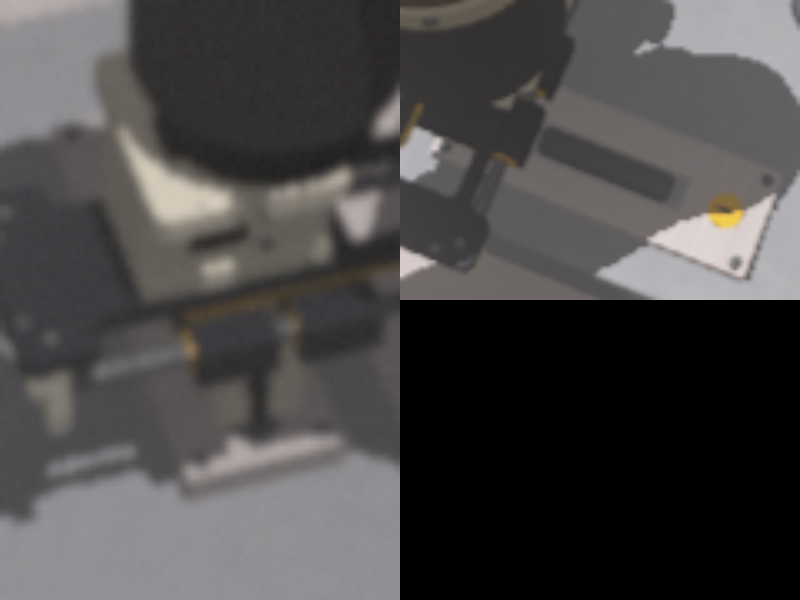

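The handle is still folded, and I read 6.5 N up with about 4 N sideways. I'll back off a little and press again in small steps to see where contact begins.

Call:
apply_moves(targets=[{"travel": [0, 0, -4], "roll": 0, "jaw": 0}, {"travel": [0, 0, 0], "roll": 0, "jaw": 0}, {"travel": [0, 0, 0], "roll": 0, "jaw": 0}])

```text
clock: 5.2
tool_pos: [0.587, 0.1096, 0.1985]
orientation: [-180.0, 0.0, -109.9]
force: [-0.8, -0.6, -0.2]
opening: 0.0007
gripper_force: 0.0
```

Call:
apply_moves(targets=[{"travel": [0, 0, 1], "roll": 0, "jaw": 0}, {"travel": [0, 0, 0], "roll": 0, "jaw": 0}, {"travel": [0, 0, 0], "roll": 0, "jaw": 0}])

```text
clock: 5.5
tool_pos: [0.5868, 0.1095, 0.1973]
orientation: [180.0, -0.0, -109.9]
force: [-0.4, -0.2, 0.3]
opening: 0.0006
gripper_force: 0.0
```

Call:
apply_moves(targets=[{"travel": [0, 0, 1], "roll": 0, "jaw": 0}, {"travel": [0, 0, 0], "roll": 0, "jaw": 0}, {"travel": [0, 0, 0], "roll": 0, "jaw": 0}])

```text
clock: 5.8
tool_pos: [0.587, 0.1096, 0.1967]
orientation: [-180.0, 0.0, -109.9]
force: [-0.3, 0.5, 0.6]
opening: 0.0003
gripper_force: 0.5
```

Call:
apply_moves(targets=[{"travel": [0, 0, 1], "roll": 0, "jaw": 0}, {"travel": [0, 0, 0], "roll": 0, "jaw": 0}, {"travel": [0, 0, 0], "roll": 0, "jaw": 0}])

```text
clock: 6.1
tool_pos: [0.5869, 0.1096, 0.1961]
orientation: [-180.0, 0.0, -109.9]
force: [-1.6, 0.6, 5.6]
opening: 0.0002
gripper_force: 2.5
```

Call:
apply_moves(targets=[{"travel": [0, 0.2, 1], "roll": 0, "jaw": 0}, {"travel": [0, 0, 0], "roll": 0, "jaw": 0}])

```text
clock: 6.3
tool_pos: [0.5868, 0.1097, 0.1953]
orientation: [-180.0, 0.0, -109.9]
force: [-3.0, 0.5, 5.3]
opening: 0.0003
gripper_force: 3.1
```

Call:
apply_moves(targets=[{"travel": [0, 0.2, 1], "roll": 0, "jaw": 0}, {"travel": [0, 0, 0], "roll": 0, "jaw": 0}])

```text
clock: 6.5
tool_pos: [0.5868, 0.1097, 0.1944]
orientation: [-179.9, 0.0, -109.9]
force: [-2.1, 0.3, 6.2]
opening: 0.0005
gripper_force: 3.3
```

The button is moving under a nearly constant force, so I'll keep pressing.

Call:
apply_moves(targets=[{"travel": [0, 0.1, 1], "roll": 0, "jaw": 0}, {"travel": [0, 0, 0], "roll": 0, "jaw": 0}])

```text
clock: 6.7
tool_pos: [0.5868, 0.1097, 0.1935]
orientation: [-179.9, 0.0, -109.9]
force: [-1.5, -1.2, 6.5]
opening: 0.0006
gripper_force: 3.5
```

Call:
apply_moves(targets=[{"travel": [0, 0.1, 1], "roll": 0, "jaw": 0}, {"travel": [0, 0, 0], "roll": 0, "jaw": 0}])

```text
clock: 6.9
tool_pos: [0.5869, 0.1097, 0.1923]
orientation: [-179.9, 0.0, -109.9]
force: [0.1, -2.4, 4.3]
opening: 0.0006
gripper_force: 2.2
```

Call:
apply_moves(targets=[{"travel": [0, 0.1, 0.8], "roll": 0, "jaw": 0}, {"travel": [0, 0, 0], "roll": 0, "jaw": 0}])

```text
clock: 7.1
tool_pos: [0.5868, 0.1097, 0.1913]
orientation: [-179.9, 0.0, -109.9]
force: [0.9, -2.6, 5.4]
opening: 0.0005
gripper_force: 2.7
```

Run:
```python
from h import *
S=ctrl.snapshot("scene");o=np.zeros((600,800,3),np.uint8);S=S[:,:,::-1];T=ctrl.snapshot("top")[:,:,::-1]
o[:,:400]=cv2.resize(S[130:250,300:380],(400,600));o[:300,400:]=cv2.resize(T[150:240,270:390],(400,300))
cv2.imwrite("pics/c3.png",o)
```

```text
(no output)
```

View pics/c3.png

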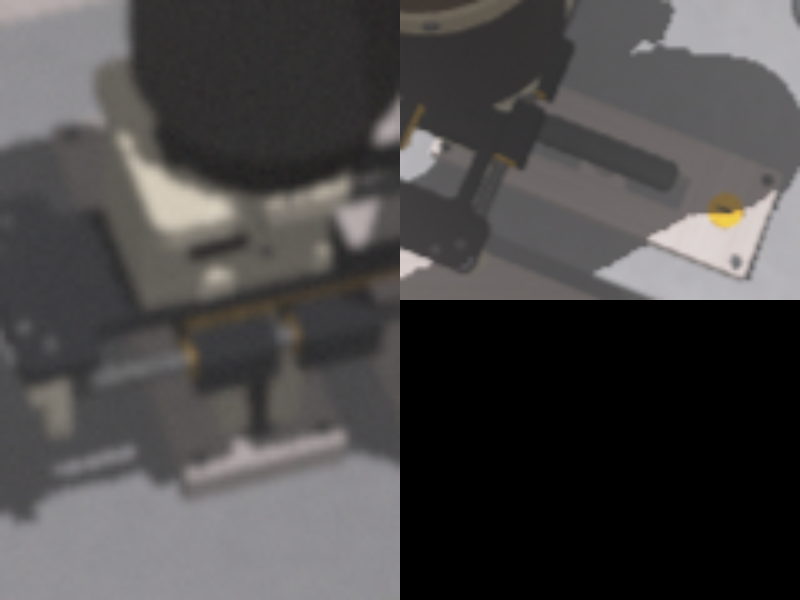

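The bar stands out over the slot at crop (600,150), so the handle has popped. I'll lift, move over the handle and open to 45 mm.

Call:
apply_moves(targets=[{"travel": [0, 0, -10], "roll": 0, "jaw": 0}, {"travel": [0, 0, -20], "roll": 0, "jaw": 0}, {"travel": [0, 0, -24], "roll": 0, "jaw": 45}, {"travel": [24, -0.7, 0], "roll": 0, "jaw": 45}, {"travel": [24, 0, 0], "roll": -0.2, "jaw": 45}, {"travel": [24, 0, 0], "roll": 0, "jaw": 45}, {"travel": [0, 0, 0], "roll": 0, "jaw": 45}, {"travel": [0, 0, 0], "roll": 0, "jaw": 45}, {"travel": [0, 0, 0], "roll": 0, "jaw": 45}])

```text
clock: 8.1
tool_pos: [0.5625, 0.042, 0.2446]
orientation: [180.0, -0.0, -109.7]
force: [0.9, 0.9, -0.2]
opening: 0.044
gripper_force: 0.0
```

Run:
```python
from h import *
S=ctrl.snapshot("scene");o=np.zeros((600,800,3),np.uint8);S=S[:,:,::-1];T=ctrl.snapshot("top")[:,:,::-1]
o[:,:400]=cv2.resize(S[110:230,300:380],(400,600));o[:300,400:]=cv2.resize(T[150:240,270:390],(400,300))
cv2.imwrite("pics/c4.png",o)
q=ctrl.get_obs();print(q["joint_pos"].round(1),q["tool_pos"],q["orientation"])
```

```text
[ 24.2  10.3 -13.9  -0.  -65.8 -43.8] [0.56261268 0.04232456 0.24451311] [ 1.79979387e+02 -5.54109497e-03 -1.09648403e+02]
```

View pics/c4.png

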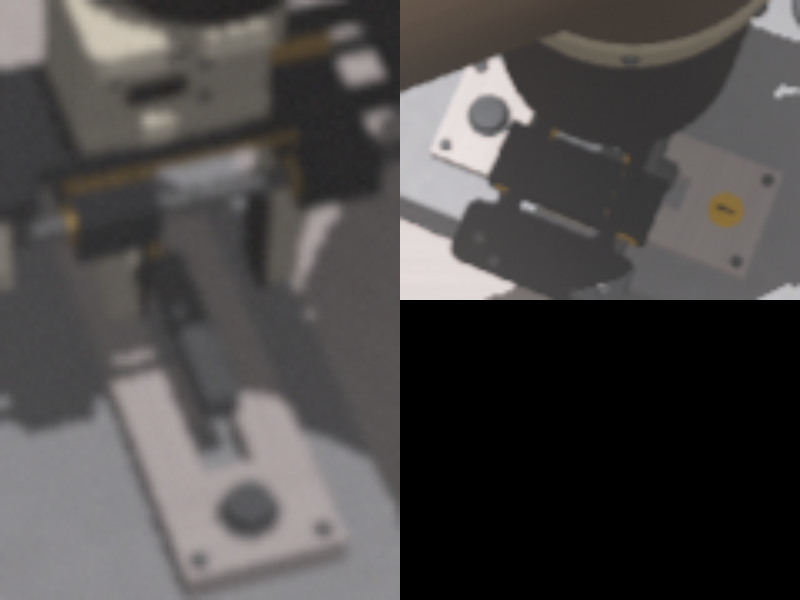

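The bar lies between the open fingers and the button has come back up undamaged. I'll go down and grip.

Call:
apply_moves(targets=[{"travel": [0, 0, 15], "roll": 0, "jaw": 45}, {"travel": [0, 0, 15], "roll": 0, "jaw": 45}, {"travel": [0, 0, 12], "roll": 0, "jaw": 45}, {"travel": [0, 0, 7], "roll": 0, "jaw": 45}, {"travel": [0, 0, 0], "roll": 0, "jaw": 45}])

```text
clock: 8.7
tool_pos: [0.5621, 0.0419, 0.1946]
orientation: [179.9, -0.1, -109.7]
force: [0.4, -0.3, 0.1]
opening: 0.0452
gripper_force: 0.0
```

Call:
apply_moves(targets=[{"travel": [0, 0, 0], "roll": 0, "jaw": 24}, {"travel": [0, 0, 0], "roll": 0, "jaw": 20}, {"travel": [0, 0, 0], "roll": 0, "jaw": 18}, {"travel": [0, 0, 0], "roll": 0, "jaw": 16}, {"travel": [0, 0, 0], "roll": 0, "jaw": 12}, {"travel": [0, 0, 0], "roll": 0, "jaw": 8}, {"travel": [0, 0, 0], "roll": 0, "jaw": 8}])

```text
clock: 9.4
tool_pos: [0.5629, 0.0418, 0.1961]
orientation: [-180.0, 0.0, -109.7]
force: [0.8, -0.2, 1.6]
opening: 0.0161
gripper_force: 30.0
```

```bash
cat > s.py <<'E'
from h import *
R=[]
for i in range(4):
    ctrl.snapshot("top");o=ctrl.get_obs();R.append(np.r_[o["force"],o["moment"]])
print(o["clock"],np.mean(R,0).round(3),np.std(R,0).round(3),o["orientation"].round(2),o["tool_pos"].round(4),o["opening"],o["gripper_force"])
E
python3 s.py
```

```text
9.6 [ 2.153 -1.185  1.058 -0.351 -0.803 -0.004] [0.336 0.384 0.389 0.031 0.074 0.004] [-1.7996e+02  1.0000e-02 -1.0967e+02] [0.5629 0.0418 0.196 ] 0.01597665515842652 29.99972105026245
```

The grip is centred, with 30 N on a 16 mm bar. I'll turn counter-clockwise (negative roll) to 40°, which is short of the earliest possible stop.

Call:
apply_moves(targets=[{"travel": [0, 0, 0], "roll": -2, "jaw": 8}, {"travel": [0, 0, 0], "roll": -4, "jaw": 8}, {"travel": [0, 0, 0], "roll": -4, "jaw": 8}, {"travel": [0, 0, 0], "roll": -4, "jaw": 8}, {"travel": [0, 0, 0], "roll": -4, "jaw": 8}, {"travel": [0, 0, 0], "roll": -2, "jaw": 8}, {"travel": [0, 0, 0], "roll": 0, "jaw": 8}])

```text
clock: 10.3
tool_pos: [0.563, 0.0418, 0.1961]
orientation: [-179.9, 0.0, -89.6]
force: [3.2, -1.2, 1.4]
opening: 0.0156
gripper_force: 30.0
```

```bash
python3 s.py
```

```text
10.5 [ 3.18  -1.782  1.649 -0.626 -1.308  0.028] [0.441 0.549 0.377 0.068 0.08  0.007] [-179.95   -0.    -89.71] [0.5629 0.0418 0.196 ] 0.01572209415547435 30.000033974647522
```

Call:
apply_moves(targets=[{"travel": [0, 0, 0], "roll": -4, "jaw": 8}, {"travel": [0, 0, 0], "roll": -4, "jaw": 8}, {"travel": [0, 0, 0], "roll": -4, "jaw": 8}, {"travel": [0, 0, 0], "roll": -4, "jaw": 8}, {"travel": [0, 0, 0], "roll": -2, "jaw": 8}, {"travel": [0, 0, 0], "roll": -2, "jaw": 8}, {"travel": [0, 0, 0], "roll": 0, "jaw": 8}])

```text
clock: 11.2
tool_pos: [0.563, 0.0418, 0.1961]
orientation: [-179.9, -0.0, -69.7]
force: [4.7, -1.4, 2.0]
opening: 0.016
gripper_force: 30.0
```

```bash
python3 s.py
```

```text
11.4 [ 5.283 -2.627  2.403 -0.803 -1.639  0.028] [0.534 0.357 0.271 0.011 0.023 0.041] [-1.7994e+02 -2.0000e-02 -6.9750e+01] [0.563  0.0419 0.1961] 0.015944524458000146 30.00009298324585
```

Create g.py:
```python
from plant import ctrl
o=ctrl.get_obs();print(o["clock"],o["force"].round(1),o["moment"].round(3),o["tau"][5].round(3),o["orientation"][2].round(2))
```

```text
(no output)
```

Call:
apply_moves(targets=[{"travel": [0.3, -0.3, 0], "roll": -1, "jaw": 8}, {"travel": [0, 0, 0], "roll": -1, "jaw": 8}])

```text
clock: 11.6
tool_pos: [0.5631, 0.0418, 0.1959]
orientation: [-180.0, 0.0, -67.6]
force: [3.4, -1.9, 3.8]
opening: 0.0157
gripper_force: 30.0
```

```bash
python3 g.py
```

```text
11.6 [ 3.4 -1.9  3.8] [-0.409 -1.244 -0.132] -0.186 -67.64
```

Call:
apply_moves(targets=[{"travel": [0, 0, 0], "roll": -1, "jaw": 8}, {"travel": [0, 0, 0], "roll": -1, "jaw": 8}])

```text
clock: 11.8
tool_pos: [0.5631, 0.0418, 0.1959]
orientation: [-180.0, -0.0, -65.6]
force: [3.5, -1.7, 2.9]
opening: 0.0157
gripper_force: 30.0
```

```bash
python3 g.py
```

```text
11.8 [ 3.5 -1.7  2.9] [-0.324 -1.271 -0.115] -0.154 -65.6
```

While turning, the moment is −0.12 N m, which is pure friction. I'll continue in 2° steps and watch for it to rise.

Call:
apply_moves(targets=[{"travel": [0, 0, 0], "roll": -1, "jaw": 8}, {"travel": [0, 0, 0], "roll": -1, "jaw": 8}])

```text
clock: 12.0
tool_pos: [0.5631, 0.0418, 0.196]
orientation: [-180.0, -0.0, -63.6]
force: [4.1, -1.3, 4.5]
opening: 0.0159
gripper_force: 30.0
```

```bash
python3 g.py
```

```text
12.0 [ 4.1 -1.3  4.5] [-0.226 -1.318 -0.193] -0.165 -63.59
```

Call:
apply_moves(targets=[{"travel": [0, 0, 0], "roll": -1, "jaw": 8}, {"travel": [0, 0, 0], "roll": -1, "jaw": 8}])

```text
clock: 12.2
tool_pos: [0.5632, 0.0418, 0.1959]
orientation: [-180.0, -0.0, -61.6]
force: [4.6, -0.4, 4.4]
opening: 0.0161
gripper_force: 30.0
```

```bash
python3 g.py
```

```text
12.2 [ 4.6 -0.4  4.4] [-0.222 -1.57  -0.145] -0.162 -61.59
```

Call:
apply_moves(targets=[{"travel": [0, 0, 0], "roll": -1, "jaw": 8}, {"travel": [0, 0, 0], "roll": -1, "jaw": 8}])

```text
clock: 12.4
tool_pos: [0.5631, 0.0417, 0.1959]
orientation: [-180.0, -0.0, -59.6]
force: [5.9, -0.7, 5.0]
opening: 0.0158
gripper_force: 30.0
```

```bash
python3 g.py
```

```text
12.4 [ 5.9 -0.7  5. ] [-0.221 -1.672 -0.209] -0.077 -59.59
```

Call:
apply_moves(targets=[{"travel": [0, 0, 0], "roll": -1, "jaw": 8}, {"travel": [0, 0, 0], "roll": -1, "jaw": 8}])

```text
clock: 12.6
tool_pos: [0.5631, 0.0417, 0.1959]
orientation: [-180.0, -0.0, -57.6]
force: [4.4, -1.3, 3.9]
opening: 0.0158
gripper_force: 30.1
```

```bash
python3 g.py
```

```text
12.6 [ 4.4 -1.3  3.9] [-0.153 -1.761 -0.372] 0.028 -57.61
```

The moment rises steadily now (−0.21, then −0.37), which is the stop. I'll hold still and check.

```bash
python3 s.py; python3 g.py
```

```text
12.8 [ 5.242 -0.652  4.27  -0.167 -1.791 -0.253] [0.433 0.602 0.398 0.034 0.027 0.027] [-1.7997e+02 -1.0000e-02 -5.7640e+01] [0.5632 0.0417 0.1959] 0.01564462551682321 30.054869055747986
12.8 [4.6 0.1 3.6] [-0.225 -1.799 -0.223] 0.28 -57.64
```

The sustained 0.25 N m confirms the stop has been reached, well below tearing. I'll release and back away upwards.

Call:
apply_moves(targets=[{"travel": [0, 0, 0], "roll": 0, "jaw": 45}, {"travel": [0, 0, -2], "roll": 0, "jaw": 45}, {"travel": [0, 0, -8], "roll": 0, "jaw": 45}, {"travel": [0, 0, -15], "roll": 0, "jaw": 45}, {"travel": [0, 0, -25], "roll": 0, "jaw": 45}, {"travel": [0, 0, -30], "roll": 0, "jaw": 45}, {"travel": [0, 0, -30], "roll": 0, "jaw": 45}, {"travel": [0, 0, -20], "roll": 0, "jaw": 45}, {"travel": [0, 0, 0], "roll": 0, "jaw": 45}, {"travel": [0, 0, 0], "roll": 0, "jaw": 45}])

```text
clock: 13.8
tool_pos: [0.5623, 0.0417, 0.3259]
orientation: [180.0, 0.0, -57.7]
force: [-0.6, -0.9, -0.3]
opening: 0.045
gripper_force: 0.0
```

Call:
apply_moves(targets=[{"travel": [0, 0, 0], "roll": 0, "jaw": 45}, {"travel": [0, 0, 0], "roll": 0, "jaw": 45}, {"travel": [0, 0, 0], "roll": 0, "jaw": 45}, {"travel": [0, 0, 0], "roll": 0, "jaw": 45}, {"travel": [0, 0, 0], "roll": 0, "jaw": 45}, {"travel": [0, 0, 0], "roll": 0, "jaw": 45}, {"travel": [0, 0, 0], "roll": 0, "jaw": 45}, {"travel": [0, 0, 0], "roll": 0, "jaw": 45}])

```text
clock: 14.6
tool_pos: [0.5629, 0.0417, 0.3258]
orientation: [-180.0, 0.0, -57.7]
force: [0.9, -0.4, 0.8]
opening: 0.045
gripper_force: 0.0
```

Run:
```python
from h import *
S=ctrl.snapshot("scene")[:,:,::-1]
cv2.imwrite("pics/e.png",cv2.resize(S[90:370,200:450],None,fx=2,fy=2))
```

```text
(no output)
```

View pics/e.png

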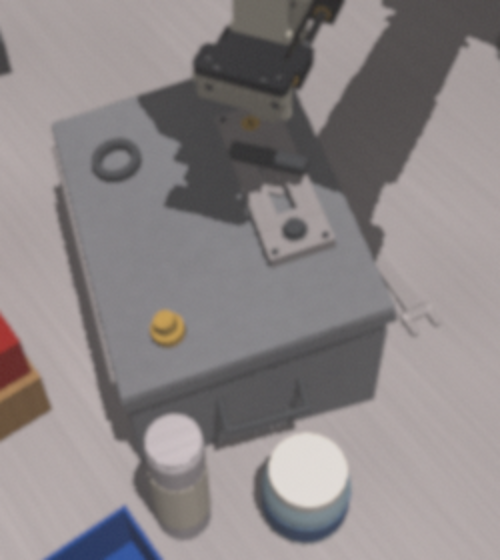

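The handle is turned (crop 265,157). The button has moved up about 8 px, which means the lid rose roughly 25 mm and is ajar. Ring, plug and the other things are in place, so I'll hand in.

```bash
python3 -c "
from plant import ctrl
print(ctrl.close_job())"
```

```text
the job is handed in; nothing more can be done
None
```

The job is handed in: I pressed the button, turned the popped-out handle about 52° until it met its rubber stop without forcing it, then let go and backed away upwards. The last picture shows the lid ajar, with the ring, plug and the other things in view where they were.

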